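# Weigh the pill canister on the bedside hook scale

## Robot

A 6-joint arm with a two-finger parallel gripper is mounted at the origin on the work surface. World frame = base frame: x ahead of the robot, y to its left, z up, the work surface at z = 0. Lengths are in mm, angles in rad, forces in N, time in s.
With the tool pointing down it reaches from about 300 to 775 mm from the base axis. Payload 14.6 kg.
Tool frame: the origin (TCP) lies between the finger pads; the fingertips stand manip.tip_reach ahead of it and the grasp point (between the pads) lies 5 mm behind it (manip.tip_reach is the distance from the TCP to the fingertips, in mm); z points along the fingers, y is the line along which they close (so a half turn about z gives the same grasp; the last joint's range is limited). The gripper opens to 94 mm and grips with 3 to 60 N. Pads are 16 mm wide; open, the fingers measure 119 mm over their backs; the gripper's body (75 mm by 177 mm) begins 78 mm behind the grasp point.
Start: joints at [1.249, 0.3, 1.521, -0, 1.321, -0.067], TCP at [138.626, 532.233, 219.446] pointing down, gripper open.
Joint ranges: [-3.03, 3.03], [-0.79, 2.21], [0.23, 2.52], [-1.04, 4.18], [0, 3.07], [-2.55, 2.55]. Speed limits (rad/s): [2.22, 2.22, 2.57, 3.14, 3.14, 3.14].

## Interface

Orientations are given as [roll, pitch, yaw] about the fixed x, y, z axes, in that order (R = Rz(yaw) Ry(pitch) Rx(roll)).
In Python, from cell import manip gives the robot as it stands. The module is installed in compiled form; this text tells all that it offers.
- The arm moves only by the shell command python3 -m creep 'ROWS' [FORCE]. ROWS is JSON, a list of rows, each a list of 3 entries, a list of its own where there are three numbers: the opening, from -1 (shut) to 1 (fully open), then the shift along the tool's x, y, z in cm, then the turn about the tool's z in units of 5 degrees (1.0 is 5 degrees). In form: [[grip, [tx, ty, tz], roll], ...]. A call has 1 to 12 rows; each row is the pose to reach, as a shift and turn from the pose commanded when the call began, along the tool's axes at that moment; what a row does not reach only later rows make up. A row lasts 1/10 s, in which the tool goes at most 50 mm and 8.59 degrees, less where a joint would pass 70% of its speed; a pose out of reach is approached as far as the arm can. A call with a gripper value outside its range is refused whole. The fingers move at their own pace and stop on an object; FORCE is the grip in N (left out, the last holds). Time passes only in rows, so rows that repeat a pose let the fingers close. It gives the time, the measured TCP pose, the force, the opening and the grip force at its end, in the units of the state.
- manip.read_state(): the state, without advancing time (a new reading comes with each control period).
- manip.camera(name): name is "scene" or "top" or "wrist"; returns the picture (400x640x3 uint8, red, green, blue); there is no depth.
- manip.camera_params(name): a dict with "fovy" (degrees; the focal length in pixels is half the picture's height over the tangent of half this angle, whatever the lens; pixels are square), "cx", "cy" (the principal point, pixels), "origin" and "attitude" of the camera in the world. Camera axes: x right, y down, z forward; pixel columns grow to the right and rows downward; lengths in mm; the calibration is good to about 2 mm. A picture is of the moment at which its call begins: read the wrist's pose just before it. camera_params takes no time and is no camera call; for the wrist camera it gives the pose at the moment of the call.
- manip.sign_off(): hands the job in; it is judged then, once.
The state is a dict: "clock": time; "joints": joint angles; "qd": joint speeds; "effort": joint torques, N m; "eef_pos": TCP position; "eef_rot": TCP orientation; "wrist_force": force on the tool from outside, world axes, zero at the start; "moment": the same for the moment, N m; "finger_gap": finger opening in mm; "finger_force": force on a finger pad.
Only numpy, scipy, OpenCV 4.12 (cv2) and the standard library are available. Lean on these libraries where they do the work, as an engineer would, in place of code of your own. Each camera call takes 0.05 s, during which the arm holds its last target. There are 200 camera calls.

## Task

Weigh the steel pill canister: hang it by its cross pin on the two prongs of the spring scale, easing its weight onto the hook so slowly and gently that the hook never jerks, bounces or is pulled close to the end of its travel, then let go and leave it hanging free until it has been quite still for a good second. Then take hold of its stem again, ease it slowly up off the hook, and set it down (not drop it) upright in the recess of the round cork coaster. Leave the other things on the table where they are.

Things in the scene. Friction and masses are not known exactly. Their poses are not given: they have to be found in the camera images.
- canister: Plain steel pill canister, 0.25 to 0.8 kg (unknown), upright at the start. Origin: centre of its underside, z up. Round body 64 mm across, lid 68 mm across up to z = 62 mm; on the lid a square stem 12 x 12 mm (faces along x and y) up to z = 170 mm, with a cross pin through it. Centre of mass on the axis, low in the body.
- cross_pin (a point): Centre of the canister's round cross pin, at canister z = 115 mm: 8 mm thick, 90 mm long over its ends, along the canister's y axis, passing through the stem and sticking out 45 mm either side of the axis.
- stem_grip (a point): Where to grip the canister's 12 mm square stem, at canister z = 158 mm, 43 mm above the pin's centre and 12 mm below the stem's top.
- scale: Spring scale fixed to the table: white foot 170 x 130 x 12 mm, grey column 35 x 64 mm, 261 mm high, its front face 50 mm along +x from the origin. Origin on the table; x points from the hook's open end back to the column. The hook slides up and down the front: two steel prongs 8 mm thick, 36 mm clear apart, reach out to -x, each bent into a trough. The stem goes between them.
- hook_seat (a point): Midway between the prongs: where the pin's centre lies when seated across both troughs, pin along the scale's y axis. At scale x = -35 mm, y = 0, 233 mm above the table when empty; moves with the hook. Prong undersides are 12 mm below it; behind, the prongs rise to 16 mm above it. Bring the pin in from -x, 25 to 35 mm above the seat, then lower.
- hook_tips (a point): Midway between the tops of the prongs' two upturned tips (the open end of the hook): 21 mm in front (-x) of hook_seat and 20 mm above it. The trough mouth is 34 mm wide along x, its bottom flat for 14 mm. The pin must pass over the tips and the lid, 53 mm below the pin's centre, under the prongs.
- hook (a joint): Hook travel downwards in m: 0 empty, against the top stop; end stop 0.095. The spring yields from 0.3 N on, 10 mm per further newton, lightly damped; the free canister settles at 21 to 76 mm by its weight. Keep below 0.085 and slower than 0.08 m/s both ways: letting go with more than about 0.5 N of the weight not on the hook, or pressed on beyond the weight, is too jerky.
- coaster: Round cork coaster fixed to the table, 92 mm across, rim 14 mm high; recess 80 mm across with its floor 8 mm above the table. Origin: centre of its underside.
- glass: Drinking glass, 72 mm across, 100 mm high, loose, leave alone. Origin: centre of its underside.
- pill_jar: Small amber jar with white cap, 48 mm across, 75 mm high, loose, leave alone. Origin: centre of its underside.
- mug: White mug, 76 mm across, 85 mm high, loose, leave alone. Origin: centre of its underside.
- clock: White alarm clock 40 x 90 x 85 mm, loose, leave alone. Origin: centre of its underside.
Things that resemble listed ones, but are neither listed nor needed, are in the scene too. Of the things like the coaster, leave any that is orange; of the rest the smaller one is meant.

How it is judged (in metres and radians):
On the way, in this order (a step that is already met when the one before it is completed fails the run):
1. the canister hangs free on the hook, untouched by the robot and still for a second (contact force between the fingers and canister below 0.05 N and contact force between canister and scale above 2 N and distance between hook_seat and canister below 0.13 m and value of joint hook above 0.015 m and angle between canister's own z axis and vertical below 0.15 rad and linear speed of canister below 0.015 m/s and velocity of joint hook between -0.01 and 0.01 m/s), for 1 s.
2. the canister, held in the fingers, is lifted clear of the hook, which is back at its empty position (contact force between the fingers and canister above 1 N and contact force between canister and scale below 0.05 N and value of joint hook below 0.004 m), for 0.2 s.
3. the canister is set down on the floor of the coaster's recess while still held (contact force between the fingers and canister above 0.3 N and contact force between canister and coaster above 0.3 N and horizontal distance between canister and coaster below 0.01 m and z of canister in the frame of coaster below 0.012 m), for 0.05 s.
At the end, for the whole second after the job is handed in: The canister stands upright (within 3 degrees), released and still, on the floor of the coaster's recess (its centre within 10 mm of the coaster's, its underside within 3 mm of the recess floor), and the empty hook is back up (within 4 mm of its top stop) (horizontal distance between canister and coaster below 0.01 m and z of canister in the frame of coaster below 0.011 m and angle between canister's own z axis and vertical below 0.05 rad and linear speed of canister below 0.01 m/s and value of joint hook below 0.004 m); the robot touches nothing.
It fails at once if the hook is pulled down past 85 mm of travel (value of joint hook above 0.085 m).
It fails at once if the hook jerks or bounces faster than 0.08 m/s (velocity of joint hook above 0.08 m/s or velocity of joint hook below -0.08 m/s).
It fails at once if the canister is knocked or pressed against the scale with more than 20 N (contact force between canister and scale above 20 N).
It fails at once if the glass, jar, mug or clock is moved by more than 20 mm (distance of any of glass, pill_jar, mug, clock from where it was at the start of the episode above 0.02 m).
It also fails if it takes over 72 s, if anything falls off the work surface, if the arm or the gripper's body presses on something with over 40 N, if the wrist force passes 120 N, or if a joint passes its speed limit or range.

## Working session

There is one attempt and no reset: what is moved stays moved. The work goes in short steps, Python scripts to look and compute and a shell command to move; the robot and the scene stay as the last step left them, time stands still between calls to the robot, and variables do not carry over. Pictures are saved under pics/ and viewed, at most 13 in all, crops included, and the job is handed in when it is done.

```bash
mkdir -p pics
python3 - <<'E'
from cell import manip
import cv2,numpy as np
s=manip.read_state()
for k in("clock","eef_pos","eef_rot","wrist_force","finger_gap"):print(k,s[k])
print(manip.tip_reach)
for n in("scene","top","wrist"):
    print(n,manip.camera_params(n)); cv2.imwrite(f"pics/{n}0.png",manip.camera(n)[:,:,::-1])
E
```

```text
clock 0.0
eef_pos [138.55890394 531.98958158 218.87673296]
eef_rot [-3.14039595e+00 -9.97381485e-05  2.88678126e+00]
wrist_force [-0.87201776  0.53538111  0.07169655]
finger_gap 94.1336020418619
14.0
scene {'fovy': 53.27849254306288, 'cx': 315.81546413540923, 'cy': 200.88368673121704, 'origin': array([1097.00226858, -407.36777993,  770.4396004 ]), 'attitude': array([-2.27483601,  0.01728183,  0.96203334])}
top {'fovy': 54.7395409960222, 'cx': 313.50446424586085, 'cy': 203.4726878598244, 'origin': array([ 450.92814757,  -10.69538994, 1128.14904261]), 'attitude': array([-3.09176694,  0.01617459, -1.58596051])}
wrist {'fovy': 67.51514553944403, 'cx': 322.11775154256327, 'cy': 199.94652462921403, 'origin': array([ 58.9487307 , 552.98611367, 384.97683543]), 'attitude': array([2.85542715e+00, 1.58233657e-03, 1.31469401e+00])}
```

View pics/top0.png

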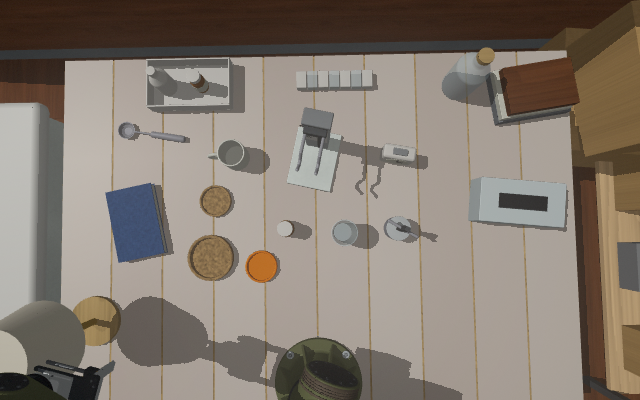

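View pics/scene0.png

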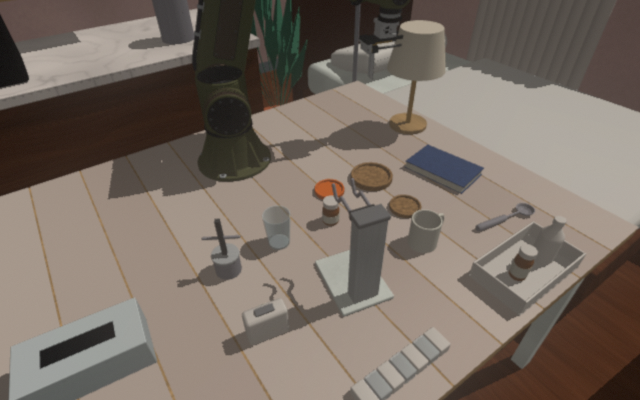

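The top view shows three coaster-like things: small cork at (216,201), large cork at (211,258) and orange at (262,267). The small cork one fits, because it is not orange and is the smaller of the remaining two. The canister is at (398,229), the scale column at (317,125) with prongs pointing down to about (300,168), the glass at (345,232), the jar at (286,229), the clock at (399,153) and the mug at (231,153). In the scene view the canister is at (227,260), its stem top at (220,222), and the small cork at (404,206).

```bash
python3 - <<'E'
import cv2,numpy as np
t=cv2.imread("pics/top0.png");s=cv2.imread("pics/scene0.png")
a=cv2.resize(t[90:290,180:450],None,fx=2.9,fy=2.9,interpolation=cv2.INTER_CUBIC)
cv2.imwrite("pics/topcrop.png",a)
b=cv2.resize(s[165:315,190:430],None,fx=3.3,fy=3.3,interpolation=cv2.INTER_CUBIC)
cv2.imwrite("pics/scenecrop.png",b)
E
cat > h.py <<'E'
from cell import manip
import cv2,numpy as np
from scipy.spatial.transform import Rotation as R
def ray(p,uv):
    f=200/np.tan(np.radians(p["fovy"]/2))
    d=R.from_euler("xyz",p["attitude"]).apply([(uv[0]-p["cx"])/f,(uv[1]-p["cy"])/f,1])
    return np.array(p["origin"]),d/np.linalg.norm(d)
def plane(p,uv,z):
    o,d=ray(p,uv); return o+d*(z-o[2])/d[2]
def tri(p1,u1,p2,u2):
    o,d=ray(p1,u1);q,e=ray(p2,u2)
    t=np.linalg.lstsq(np.c_[d,-e],q-o,rcond=None)[0]
    a,b=o+d*t[0],q+e*t[1]; return (a+b)/2,np.linalg.norm(a-b)
E
```

```text
(no output)
```

View pics/topcrop.png

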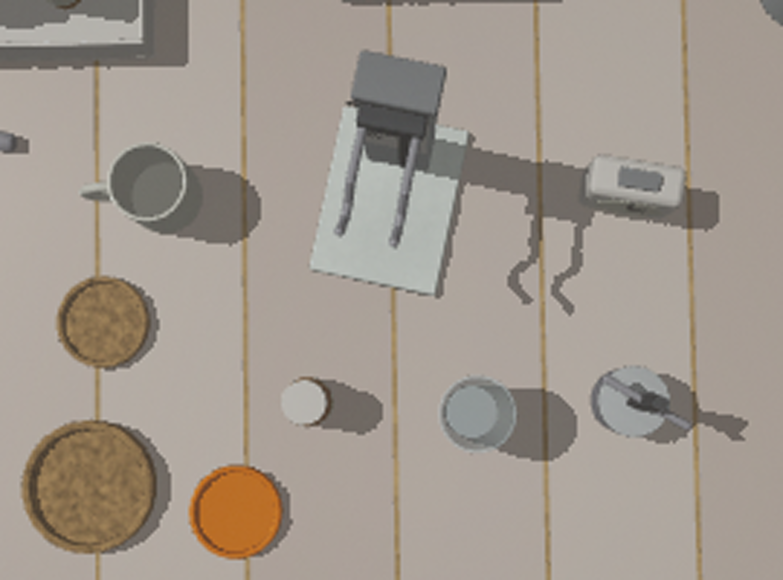

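View pics/scenecrop.png

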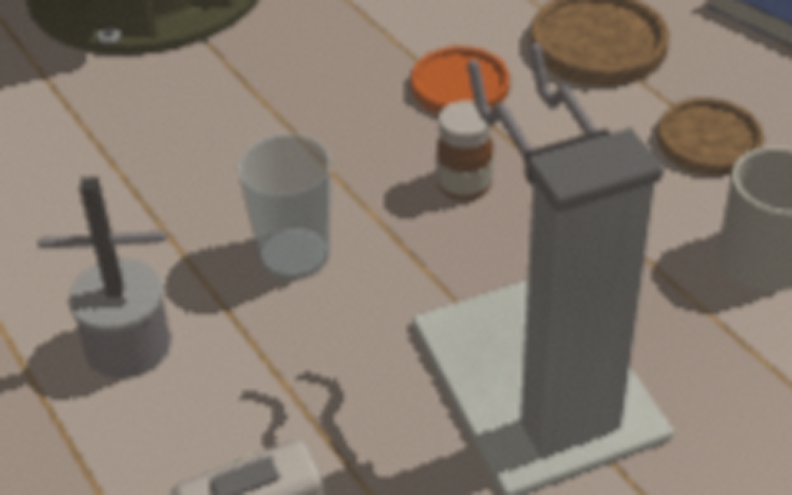

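The top crop confirms the small cork coaster, centre at crop (104,322). The pin ends are at crop (604,379) and (690,424), and the hook tips at (341,234) and (394,243). In the scene crop the pin ends are at (41,243) and (163,237), the stem top at (91,182), and the tips at (474,66) and (537,47).

Run:
```python
from h import *
T,S=manip.camera_params("top"),manip.camera_params("scene")
ft=lambda x,y:((x+.5)/2.9-.5+180,(y+.5)/2.9-.5+90)
fs=lambda x,y:((x+.5)/3.3-.5+190,(y+.5)/3.3-.5+165)
def P(n,a,b):
    p,e=tri(T,ft(*a),S,fs(*b));print(n,p.round(1),round(e,1));return p
pa=P("pin+",(604,379),(163,237));pb=P("pin-",(690,424),(41,243))
print("mid",(pa+pb)/2,"len",np.linalg.norm(pa-pb),"yaw",np.degrees(np.arctan2(*(pa-pb)[[1,0]])))
P("stemtop",(660,403),(91,182))
ta=P("tip+",(341,234),(537,47));tb=P("tip-",(394,243),(474,66))
print("tips",(ta+tb)/2,"d",np.linalg.norm(ta-tb),"yaw",np.degrees(np.arctan2(*(ta-tb)[[1,0]])))
print("lid",plane(T,ft(633,401),62))
c=[plane(T,ft(*q),12) for q in((310,269),(437,296),(469,130),(346,103))]
for q in c:print("foot",q.round(1))
k=[plane(T,ft(*q),261) for q in((361,50),(446,66),(440,113),(353,95))]
for q in k:print("col",q.round(1))
for n,p in(("jar",(305,401)),("glass",(479,413)),("mug",(147,182)),("clock",(635,175))):print(n,plane(T,ft(*p),80).round())
for nm,cam,w in(("top",T,(180,175,75,55)),("scene",S,(380,185,50,45))):
    im=cv2.imread(f"pics/{nm}0.png");x,y,a,b=w
    hsv=cv2.cvtColor(im[y:y+b,x:x+a],cv2.COLOR_BGR2HSV)
    m=cv2.inRange(hsv,(8,80,40),(22,255,255))
    m=cv2.morphologyEx(m,cv2.MORPH_CLOSE,np.ones((5,5)))
    cs=max(cv2.findContours(m,0,1)[0],key=cv2.contourArea)
    e=cv2.fitEllipse(cs);uv=(e[0][0]+x,e[0][1]+y);print(nm,uv,e[1],plane(cam,uv,12 if nm=="top" else 9))
    if nm=="top":u0=uv
    else:print(tri(T,u0,S,uv))
```

```text
pin+ [ 454.2 -189.8  111.8] 0.9
pin- [ 413.2 -264.   116.3] 1.2
mid [ 433.71468778 -226.89711934  114.05796292] len 84.88322048374259 yaw 61.034445499310806
stemtop [ 433.5 -225.7  168.7] 1.7
tip+ [572.8  40.7 248.4] 4.2
tip- [564.2  -2.3 247.2] 1.1
tips [568.49146443  19.15781822 247.79826567] d 43.87584938067458 yaw 78.64054194563091
lid [ 433.39182487 -225.03916277   62.        ]
foot [569.3  83.8  12. ]
foot [540.1 -42.8  12. ]
foot [706.9 -77.9  12. ]
foot [736.7  45.5  12. ]
col [714.8  20.6 261. ]
col [700.8 -45.8 261. ]
col [663.6 -40.5 261. ]
col [679.2  27.4 261. ]
jar [438.  84.  80.]
glass [425. -78.  80.]
mug [647. 232.  80.]
clock [ 646. -229.   80.]
top (214.83471298217773, 201.35704231262207) (28.493043899536133, 42.46273422241211) [517.5959233  293.13855129  12.        ]
scene (404.09235191345215, 205.4571475982666) (21.386857986450195, 30.146799087524414) [520.99323414 289.64006614   9.        ]
(array([517.64502362, 294.70034695,   4.20090856]), np.float64(1.3555449646999025))
```

```bash
cat >> h.py <<'E'
def to(x,y,z,ydeg=None,base=None,rot=None):
    "shift (cm, tool axes) and turn (5deg units) from the current pose to world TCP x,y,z with tool y at ydeg"
    s=manip.read_state();p=np.array(s["eef_pos"]) if base is None else np.array(base)
    M=R.from_euler("xyz",s["eef_rot"]).as_matrix()
    c=np.degrees(np.arctan2(M[1,1],M[0,1]))
    print("shift",(M.T@(np.array([x,y,z])-p)/10).round(2),"turn",None if ydeg is None else round(-((ydeg-c+90)%180-90)/5,2))
def st(p=""):
    s=manip.read_state();M=R.from_euler("xyz",s["eef_rot"]).as_matrix()
    print(p,"t",round(s["clock"],2),"pos",np.round(s["eef_pos"],1),"ydeg",round(np.degrees(np.arctan2(M[1,1],M[0,1])),2),"tilt",np.degrees(np.arccos(-M[2,2])).round(2),"F",np.round(s["wrist_force"],2),"gap",round(s["finger_gap"],1),"ff",np.round(s["finger_force"],2))
E
python3 -c "
from h import *
to(390,140,290); to(434,-226,270,61)"
```

```text
shift [-34.21 -31.61  -7.07] turn None
shift [-47.7  -65.92  -5.04] turn 2.88
```

```bash
python3 -m creep '[[1,[-34,-31.6,-7],0],[1,[-34,-31.6,-7],0],[1,[-34,-31.6,-7],0],[1,[-34,-31.6,-7],0],[1,[-34,-31.6,-7],0],[1,[-34,-31.6,-7],0],[1,[-34,-31.6,-7],0],[1,[-34,-31.6,-7],0],[1,[-34,-31.6,-7],0],[1,[-34,-31.6,-7],0],[1,[-34,-31.6,-7],0],[1,[-34,-31.6,-7],0]]'; python3 -c "
from h import *
st();to(434,-226,270,61)"
```

```text
clock: 1.35
eef_pos: [387.8, 140.9, 289.2]
eef_rot: [-3.142, -0.001, 2.886]
wrist_force: [1.0, 0.3, -0.3]
finger_gap: 93.9
finger_force: 0.0
 t 1.35 pos [387.8 140.9 289.2] ydeg 75.35 tilt 0.03 F [ 1.03  0.33 -0.29] gap 93.9 ff 0.0
shift [-13.76 -34.33   1.91] turn 2.87
```

```bash
python3 -m creep '[[1,[-13.8,-34.3,1.9],2.9],[1,[-13.8,-34.3,1.9],2.9],[1,[-13.8,-34.3,1.9],2.9],[1,[-13.8,-34.3,1.9],2.9],[1,[-13.8,-34.3,1.9],2.9],[1,[-13.8,-34.3,1.9],2.9],[1,[-13.8,-34.3,1.9],2.9],[1,[-13.8,-34.3,1.9],2.9],[1,[-13.8,-34.3,1.9],2.9],[1,[-13.8,-34.3,1.9],2.9],[1,[-13.8,-34.3,1.9],2.9]]'>/dev/null; python3 -c "
from h import *
st();np.save('w1.npy',manip.camera_params('wrist'));cv2.imwrite('pics/w1.png',manip.camera('wrist')[:,:,::-1])"
```

```text
t 2.45 pos [ 435.4 -224.3  270.6] ydeg 61.02 tilt 0.01 F [0.06 0.58 1.01] gap 94.1 ff 0.0
```

View pics/w1.png

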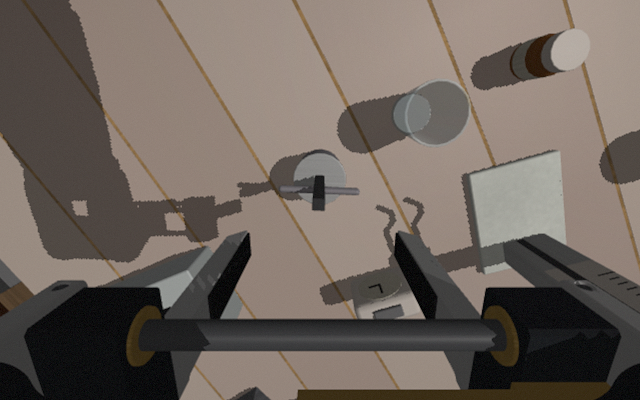

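The canister is at (319,185): pin ends at (281,188) and (359,191), stem top at about (319,207), between the fingers.

Run:
```python
from h import *
W=np.load('w1.npy',allow_pickle=True).item()
im=cv2.imread('pics/w1.png').astype(int)
g=im.sum(2)
# pin ends: rows ~185-195
for r in range(184,197): print(r,(g[r,274:292]//3).tolist(),(g[r,350:366]//3).tolist())
print([ (r,(g[r,308:332]//3).tolist()) for r in (200,206,208,209,210,211)])
a=plane(W,(281,188.3),115);b=plane(W,(359,191.3),115)
print(a,b,(a+b)/2,np.linalg.norm(a-b),np.degrees(np.arctan2(*(a-b)[[1,0]])))
print(plane(W,(319,207),170),plane(W,(319,210),170))
T=manip.camera_params("top");S=manip.camera_params("scene")
fs=lambda x,y:((x+.5)/3.3-.5+190,(y+.5)/3.3-.5+165)
for p,q in(((359,191.3),(163,237)),((281,188.3),(41,243)),((319,207),(91,182))):print(tri(W,p,S,fs(*q)))
```

```text
184 [65, 76, 77, 78, 75, 76, 77, 75, 68, 73, 71, 70, 73, 77, 75, 74, 73, 74] [147, 147, 145, 144, 147, 145, 144, 147, 146, 147, 145, 146, 145, 146, 148, 146]
185 [60, 70, 78, 76, 75, 74, 73, 76, 78, 76, 74, 75, 77, 77, 80, 76, 76, 80] [145, 147, 146, 146, 149, 146, 146, 146, 144, 146, 147, 147, 145, 146, 145, 145]
186 [54, 65, 78, 77, 73, 69, 76, 88, 93, 93, 91, 92, 91, 86, 88, 88, 88, 87] [147, 147, 149, 148, 148, 148, 148, 147, 146, 147, 147, 145, 146, 145, 147, 145]
187 [51, 59, 73, 75, 71, 68, 86, 102, 102, 103, 101, 102, 101, 101, 100, 100, 100, 99] [116, 121, 127, 125, 123, 122, 126, 139, 148, 146, 146, 144, 146, 146, 146, 148]
188 [51, 52, 60, 73, 69, 67, 94, 107, 111, 111, 111, 110, 113, 109, 109, 110, 112, 110] [84, 86, 93, 92, 92, 88, 93, 111, 134, 148, 147, 148, 147, 147, 146, 145]
189 [48, 50, 55, 67, 69, 70, 96, 106, 110, 112, 111, 110, 110, 111, 110, 113, 113, 113] [95, 93, 94, 94, 93, 93, 92, 95, 115, 138, 147, 145, 145, 147, 148, 145]
190 [85, 50, 55, 59, 66, 63, 85, 100, 101, 104, 105, 102, 105, 106, 105, 106, 104, 107] [107, 105, 109, 107, 105, 103, 104, 107, 111, 1
[... 1514 characters left out ...]
67, 70, 70, 100, 139, 147, 146, 144, 147, 145, 145]), (211, [142, 145, 144, 146, 147, 142, 132, 134, 135, 136, 134, 137, 131, 124, 124, 126, 132, 149, 145, 144, 145, 145, 144, 145])]
[ 412.23198688 -263.76159721  115.        ] [ 457.25348972 -189.79979588  115.        ] [ 434.7427383  -226.78069654  115.        ] 86.58685682090568 -121.32941407200322
[ 436.55055294 -228.48275587  170.        ] [ 439.12864136 -229.92534077  170.        ]
(array([ 457.08907123, -190.48135946,  114.88345827]), np.float64(1.4131417746147383))
(array([ 412.28980421, -263.47641979,  115.17163215]), np.float64(0.5057299042859462))
(array([ 436.53542137, -227.01826426,  171.4654168 ]), np.float64(2.557273616439737))
```

```bash
python3 -c "
from h import *
to(435.2,-226.8,153,59.2)"
```

```text
shift [-0.09 -0.21 11.77] turn 0.36
```

```bash
python3 -m creep '[[1,[-0.1,-0.2,4],0.4],[1,[-0.1,-0.2,7],0.4],[1,[-0.1,-0.2,9],0.4],[1,[-0.1,-0.2,10.5],0.4],[1,[-0.1,-0.2,11.3],0.4],[1,[-0.1,-0.2,11.8],0.4],[1,[-0.1,-0.2,11.8],0.4]]' >/dev/null; python3 -c "
from h import *
st()"; python3 -m creep '[[0.3,[0,0,0],0],[0,[0,0,0],0],[-0.3,[0,0,0],0],[-0.6,[0,0,0],0],[-0.8,[0,0,0],0],[-1,[0,0,0],0],[-1,[0,0,0],0],[-1,[0,0,0],0],[-1,[0,0,0],0],[-1,[0,0,0],0]]' 30; python3 -c "
from h import *
st()"
```

```text
t 3.2 pos [ 435.1 -227.8  152.5] ydeg 58.93 tilt 0.0 F [-0.46 -0.18 -0.26] gap 94.0 ff 0.0
clock: 4.2
eef_pos: [435.0, -228.2, 152.5]
eef_rot: [3.142, -0.0, 2.599]
wrist_force: [0.3, -0.3, -0.2]
finger_gap: 17.3
finger_force: 0.0
 t 4.2 pos [ 435.  -228.2  152.5] ydeg 58.9 tilt 0.0 F [ 0.34 -0.28 -0.15] gap 17.3 ff 0.0
```

```bash
python3 -m creep '[[-1,[0,0,0],0],[-1,[0,0,0],0],[-1,[0,0,0],0],[-1,[0,0,0],0],[-1,[0,0,-0.1],0],[-1,[0,0,-0.3],0],[-1,[0,0,-0.6],0],[-1,[0,0,-1],0],[-1,[0,0,-1.4],0],[-1,[0,0,-1.4],0],[-1,[0,0,-1.4],0],[-1,[0,0,-1.4],0]]' >/dev/null; python3 -c "
from h import *
st()"
```

```text
t 5.4 pos [ 434.9 -228.2  166.3] ydeg 58.9 tilt 0.01 F [ 0.18  0.89 -4.52] gap 11.8 ff 30.0
```

```bash
python3 -m creep '[[-1,[0,0,-1],0],[-1,[0,0,-3],0],[-1,[0,0,-6],0],[-1,[0,0,-9],0],[-1,[0,0,-11.5],0],[-1,[0,0,-13],0],[-1,[0,0,-13.6],0],[-1,[0,0,-13.6],0]]' >/dev/null; python3 -c "
from h import *
st();to(500,33,303,77.5)"
```

```text
t 6.2 pos [ 435.1 -228.2  303.1] ydeg 58.9 tilt 0.06 F [ 0.86  0.52 -4.4 ] gap 12.0 ff 30.0
shift [ 7.93 25.72 -0.  ] turn -3.72
```

```bash
python3 -m creep '[[-1,[0.3,1,0],-0.2],[-1,[0.9,3,0],-0.5],[-1,[1.8,6,0],-1],[-1,[2.8,9,0],-1.5],[-1,[3.7,12,0],-2],[-1,[4.6,15,0],-2.5],[-1,[5.6,18,0],-3],[-1,[6.5,21,0],-3.4],[-1,[7.3,23.5,0],-3.7],[-1,[7.7,25,0],-3.7],[-1,[7.9,25.6,0],-3.7],[-1,[7.9,25.7,0],-3.7]]' >/dev/null; python3 -c "
from h import *
st();np.save('w2.npy',manip.camera_params('wrist'));cv2.imwrite('pics/w2.png',manip.camera('wrist')[:,:,::-1])
cv2.imwrite('pics/s2.png',manip.camera('scene')[:,:,::-1]);st()
cv2.imwrite('pics/t2.png',manip.camera('top')[:,:,::-1])"
```

```text
t 7.4 pos [499.8  33.4 301.8] ydeg 77.48 tilt 0.07 F [-0.26  0.16 -3.49] gap 11.4 ff 30.0
 t 7.5 pos [499.9  32.4 302.1] ydeg 77.4 tilt 0.04 F [-0.66  0.27 -4.46] gap 12.0 ff 30.0
```

View pics/w2.png

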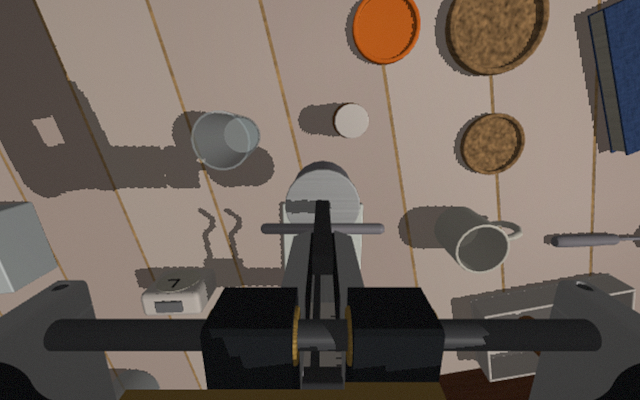

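The wrist view shows the gripped canister with its pin level from (262,228) to (383,229), the small coaster at (491,143), and the hook hidden behind the fingers. I'll check the hook against the pin in the fixed views.

```bash
python3 - <<'E'
import cv2,numpy as np
t=cv2.imread("pics/t2.png");s=cv2.imread("pics/s2.png")
a=cv2.resize(t[90:230,250:350],None,fx=4,fy=4,interpolation=cv2.INTER_CUBIC)
b=cv2.resize(s[130:270,290:390],None,fx=4,fy=4,interpolation=cv2.INTER_CUBIC)
cv2.imwrite("pics/c2.png",np.hstack([a,b]))
E
python3 - <<'E'
from h import *
W=np.load('w2.npy',allow_pickle=True).item();im=cv2.imread('pics/w2.png')
hsv=cv2.cvtColor(im[105:185,450:535],cv2.COLOR_BGR2HSV);m=cv2.inRange(hsv,(8,80,40),(22,255,255))
m=cv2.morphologyEx(m,cv2.MORPH_CLOSE,np.ones((7,7)));c=max(cv2.findContours(m,0,1)[0],key=cv2.contourArea)
e=cv2.fitEllipse(cv2.convexHull(c));uv=(e[0][0]+450,e[0][1]+105);print(uv,e,plane(W,uv,10))
print("pin",plane(W,(262,228.5),264.3),plane(W,(383.5,229),264.3))
E
```

```text
(492.2104148864746, 144.5980453491211) ((42.21041488647461, 39.598045349121094), (61.33330535888672, 78.6428451538086), 10.6662015914917) [521.40750351 291.57715951  10.        ]
pin [489.47131905  -9.48171761 264.3       ] [509.15020075  76.93816502 264.3       ]
```

View pics/c2.png

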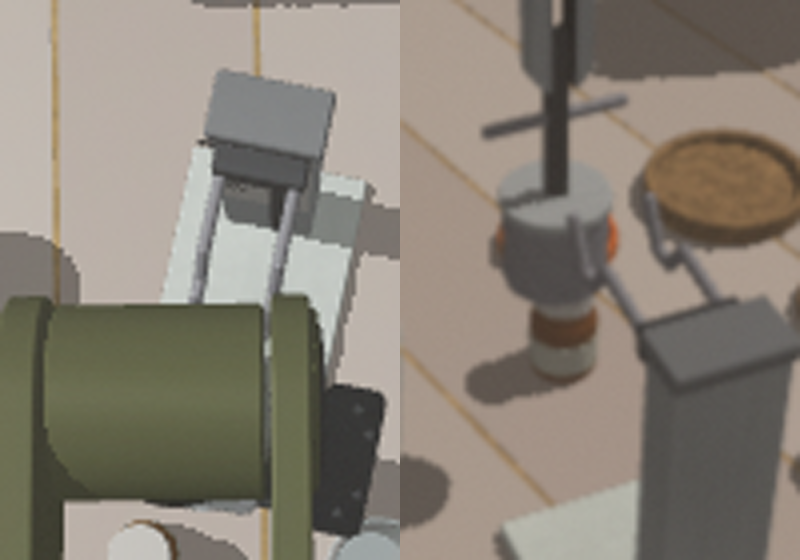

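The scene crop shows the pin at (485,130)–(627,98), above and in front of the tips at (572,218) and (651,195). The lateral line is right, so I move 91 mm forward along the tool's -x.

```bash
python3 -m creep '[[-1,[-0.4,0,0],0],[-1,[-1.2,0,0],0],[-1,[-2.2,0,0],0],[-1,[-3.2,0,0],0],[-1,[-4.2,0,0],0],[-1,[-5.2,0,0],0],[-1,[-6.2,0,0],0],[-1,[-7.2,0,0],0],[-1,[-8.1,0,0],0],[-1,[-8.7,0,0],0],[-1,[-9,0,0],0],[-1,[-9.1,0,0],0]]' >/dev/null; python3 -m creep '[[-1,[0,0,0],0],[-1,[0,0,0],0],[-1,[0,0,0],0]]' >/dev/null; python3 -c "
from h import *
st();im=manip.camera('scene')[:,:,::-1];cv2.imwrite('pics/s3.png',im)
cv2.imwrite('pics/c3.png',cv2.resize(im[130:240,300:410],None,fx=5,fy=5,interpolation=cv2.INTER_CUBIC))
to(589,13.2,302,77.6)"
```

```text
t 9.05 pos [588.8  12.9 302.6] ydeg 77.4 tilt 0.01 F [-0.12 -0.4  -4.23] gap 11.9 ff 30.0
shift [-0.02  0.04  0.06] turn -0.04
```

View pics/c3.png

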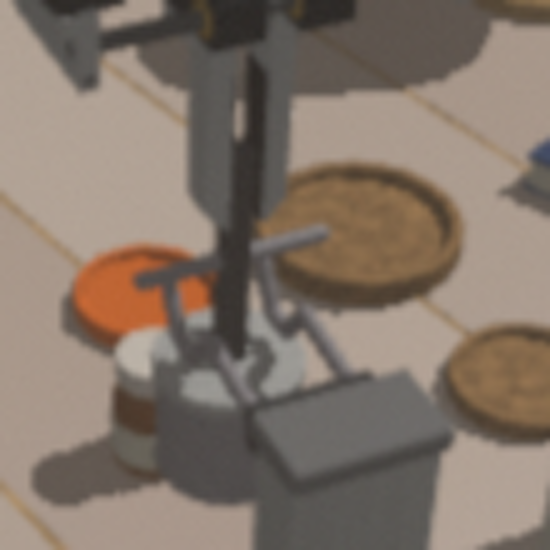

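Stem is between the prongs (pin at (140,280)–(325,233), troughs near (205,352) and (285,327)). I'll check the seat by projecting the pin straight down.

Run:
```python
from h import *
S=manip.camera_params("scene");f=200/np.tan(np.radians(S["fovy"]/2))
def pr(P):
    c=R.from_euler("xyz",S["attitude"]).inv().apply(np.array(P)-S["origin"]);u=S["cx"]+f*c[0]/c[2],S["cy"]+f*c[1]/c[2]
    return np.round([(u[0]+.5-300)*5-.5,(u[1]+.5-130)*5-.5])
s=manip.read_state();x,y,z=s["eef_pos"]
ax=np.array([.9767,-.2147,0]);la=np.array([.2147,.9767,0]);c=np.array([x,y,0])
for d in(-45,45):print("pinend",pr(c+la*d+[0,0,z-37.5]))
for d in(-22,22):
  print("seat prong bottom-centre",[pr(c+la*d+ax*k+[0,0,225]) for k in(-7,0,7)],"tip",pr(c+la*d-21*ax+[0,0,251]))
```

```text
pinend [133. 285.]
pinend [329. 231.]
seat prong bottom-centre [array([176., 336.]), array([183., 345.]), array([190., 355.])] tip [163. 269.]
seat prong bottom-centre [array([268., 310.]), array([276., 319.]), array([283., 328.])] tip [256. 244.]
```

```bash
python3 -m creep '[[-1,[0,0.1,0.2],0],[-1,[0,0.15,0.5],0],[-1,[0,0.15,0.9],0],[-1,[0,0.15,1.3],0],[-1,[0,0.15,1.7],0],[-1,[0,0.15,2],0],[-1,[0,0.15,2.2],0],[-1,[0,0.15,2.3],0],[-1,[0,0.15,2.4],0],[-1,[0,0.15,2.4],0],[-1,[0,0.15,2.4],0]]' >/dev/null;  python3 -c "
from h import *
st()"
python3 -m creep '[[-1,[0,0,0.1],0],[-1,[0,0,0.2],0],[-1,[0,0,0.3],0],[-1,[0,0,0.4],0],[-1,[0,0,0.5],0],[-1,[0,0,0.6],0],[-1,[0,0,0.7],0],[-1,[0,0,0.8],0],[-1,[0,0,0.9],0],[-1,[0,0,1],0],[-1,[0,0,1.1],0],[-1,[0,0,1.2],0]]' >/dev/null; python3 -c "
from h import *
st()"
```

```text
t 10.2 pos [589.3  14.3 278.6] ydeg 77.4 tilt 0.01 F [ 0.24  0.5  -4.16] gap 11.6 ff 30.0
 t 11.4 pos [589.2  14.3 266.4] ydeg 77.4 tilt 0.0 F [ 0.47 -0.1  -3.38] gap 12.0 ff 30.0
```

```bash
python3 -m creep '[[-1,[0,0,0.1],0],[-1,[0,0,0.2],0],[-1,[0,0,0.3],0],[-1,[0,0,0.4],0],[-1,[0,0,0.5],0],[-1,[0,0,0.6],0],[-1,[0,0,0.7],0],[-1,[0,0,0.8],0],[-1,[0,0,0.9],0],[-1,[0,0,1],0],[-1,[0,0,1.1],0],[-1,[0,0,1.2],0]]' >/dev/null; python3 -c "
from h import *
st()"
python3 -m creep '[[-1,[0,0,0.1],0],[-1,[0,0,0.2],0],[-1,[0,0,0.3],0],[-1,[0,0,0.4],0],[-1,[0,0,0.5],0],[-1,[0,0,0.6],0],[-1,[0,0,0.7],0],[-1,[0,0,0.8],0],[-1,[0,0,0.9],0],[-1,[0,0,1],0],[-1,[0,0,1.1],0],[-1,[0,0,1.2],0]]' >/dev/null; python3 -c "
from h import *
st();im=manip.camera('scene')[:,:,::-1];cv2.imwrite('pics/c4.png',cv2.resize(im[130:240,300:410],None,fx=5,fy=5,interpolation=cv2.INTER_CUBIC))
st()"
```

```text
t 12.6 pos [589.2  14.3 254.4] ydeg 77.4 tilt 0.0 F [-0.3  -0.03 -1.99] gap 11.7 ff 30.0
 t 13.8 pos [589.2  14.3 242.4] ydeg 77.4 tilt 0.0 F [ 0.4   1.03 -1.34] gap 11.6 ff 30.0
 t 13.85 pos [589.2  14.3 242.2] ydeg 77.4 tilt 0.01 F [-0.14  0.68 -0.78] gap 11.9 ff 30.0
```

View pics/c4.png

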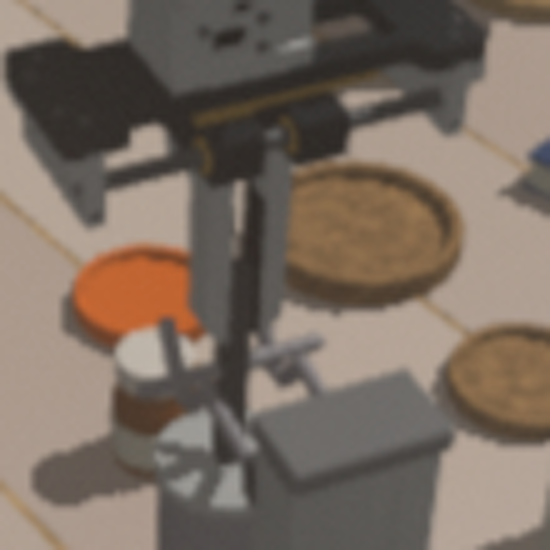

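The pin lies in both troughs ((190,385) and (290,360)) and the hook has moved down with it. I'll average the force at this height.

```bash
cat >> h.py <<'E'
def avg(n=16):
    F=[]
    for i in range(n):
        manip.camera("top");F.append(manip.read_state()["wrist_force"])
    F=np.array(F);print("Favg",F.mean(0).round(2),"se",(F.std(0)/n**.5).round(2))
E
python3 -c "
from h import *
avg();st()"
```

```text
Favg [ 0.02  0.01 -1.3 ] se [0.08 0.1  0.13]
 t 14.65 pos [589.2  14.3 242.5] ydeg 77.4 tilt 0.0 F [ 0.   -0.54 -1.45] gap 11.8 ff 30.0
```

```bash
python3 -m creep '[[-1,[0,0,0.1],0],[-1,[0,0,0.2],0],[-1,[0,0,0.3],0],[-1,[0,0,0.4],0],[-1,[0,0,0.5],0],[-1,[0,0,0.6],0],[-1,[0,0,0.7],0],[-1,[0,0,0.8],0],[-1,[0,0,0.9],0],[-1,[0,0,1],0],[-1,[0,0,1.1],0],[-1,[0,0,1.2],0]]' >/dev/null; python3 -c "
from h import *
avg(30);st()"
```

```text
Favg [0.1  0.01 0.03] se [0.09 0.1  0.08]
 t 17.35 pos [589.2  14.3 230.5] ydeg 77.4 tilt 0.0 F [-0.33  0.45  0.23] gap 11.7 ff 30.0
```

```bash
python3 -m creep '[[-1,[0,0,0],0],[-1,[0,0,0],0],[-1,[0,0,0],0]]' 3 >/dev/null; python3 -m creep '[[-0.72,[0,0,0],0],[-0.7,[0,0,0],0],[-0.65,[0,0,0],0],[-0.6,[0,0,0],0],[-0.5,[0,0,0],0],[-0.4,[0,0,0],0],[-0.3,[0,0,0],0],[-0.2,[0,0,0],0],[-0.1,[0,0,0],0],[-0.1,[0,0,0],0]]' >/dev/null; python3 -c "
from h import *
st();im=manip.camera('scene')[:,:,::-1];cv2.imwrite('pics/s5.png',im);cv2.imwrite('pics/c5.png',cv2.resize(im[130:240,300:410],None,fx=5,fy=5,interpolation=cv2.INTER_CUBIC))"
```

```text
t 18.65 pos [589.2  14.3 230.4] ydeg 77.4 tilt 0.0 F [-0.6   0.73  0.22] gap 41.9 ff 0.0
```

View pics/c5.png

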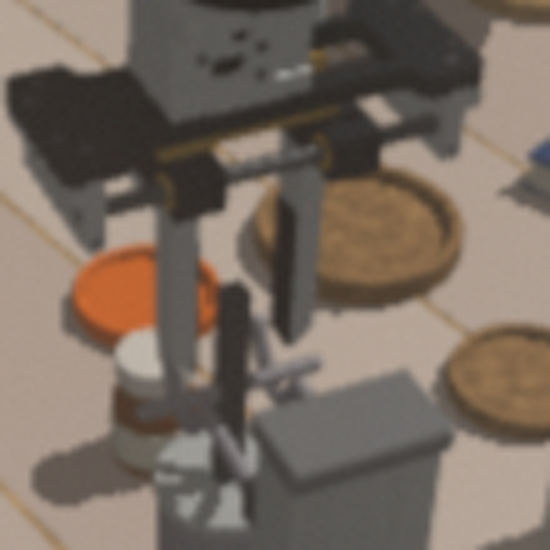

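The canister hangs from both troughs with the fingers open and clear of the stem, at (235,345). Now I wait for it to be still.

```bash
for i in 1 2 3; do python3 -m creep '[[-0.1,[0,0,0],0],[-0.1,[0,0,0],0],[-0.1,[0,0,0],0],[-0.1,[0,0,0],0],[-0.1,[0,0,0],0],[-0.1,[0,0,0],0],[-0.1,[0,0,0],0],[-0.1,[0,0,0],0],[-0.1,[0,0,0],0],[-0.1,[0,0,0],0],[-0.1,[0,0,0],0],[-0.1,[0,0,0],0]]' >/dev/null; done; python3 -c "
from h import *
g=lambda:cv2.cvtColor(manip.camera('scene')[130:250,300:400],cv2.COLOR_RGB2GRAY).astype(np.float32)
a0=cv2.cvtColor(cv2.imread('pics/s5.png')[130:250,300:400],cv2.COLOR_BGR2GRAY).astype(np.float32)
F=[g() for i in range(14)]
w=(slice(50,105),slice(25,60))
for b in [a0]+F[1::2]: print(cv2.phaseCorrelate(F[0][w].copy(),b[w].copy())[0],abs(b[w]-F[0][w]).mean())
st()"
```

```text
(0.023230555196306568, -0.03213988883114283) 0.8233766
(0.003781127006092788, -0.012527213009988714) 0.7148052
(0.03164922992326069, -0.0008056342483051537) 0.7163636
(0.004879325628440512, 0.007371535129056639) 0.74545455
(0.023956625138684018, -0.024575205011370116) 0.73142856
(0.03389912430944264, 0.010756995571941985) 0.7251948
(0.010305449411756484, -0.005564372582227861) 0.7194805
(0.014579845640568578, 0.004419899549354511) 0.7231169
 t 23.0 pos [589.2  14.3 230.4] ydeg 77.4 tilt 0.0 F [-0.63  0.18  0.05] gap 42.1 ff 0.0
```

Still for over 4 s, with motion under 0.03 px. Regripping.

```bash
python3 -m creep '[[-0.2,[0,0,0],0],[-0.3,[0,0,0],0],[-0.4,[0,0,0],0],[-0.5,[0,0,0],0],[-0.6,[0,0,0],0],[-0.65,[0,0,0],0],[-0.7,[0,0,0],0],[-0.75,[0,0,0],0],[-0.8,[0,0,0],0],[-1,[0,0,0],0],[-1,[0,0,0],0],[-1,[0,0,0],0]]' 5 >/dev/null; python3 -c "
from h import *
st()"; python3 -m creep '[[-1,[0,0,0],0],[-1,[0,0,0],0],[-1,[0,0,0],0],[-1,[0,0,0],0]]' 30 >/dev/null; python3 -c "
from h import *
st()"
```

```text
t 24.2 pos [589.2  14.2 230.5] ydeg 77.4 tilt 0.01 F [-1.29 -0.91  0.41] gap 11.6 ff 5.0
 t 24.6 pos [589.2  14.2 230.4] ydeg 77.4 tilt 0.01 F [-0.9  -1.91 -0.13] gap 11.9 ff 30.0
```

```bash
python3 -m creep '[[-1,[0,0,-0.05],0],[-1,[0,0,-0.15],0],[-1,[0,0,-0.3],0],[-1,[0,0,-0.45],0],[-1,[0,0,-0.6],0],[-1,[0,0,-0.75],0],[-1,[0,0,-0.9],0],[-1,[0,0,-1.05],0],[-1,[0,0,-1.2],0],[-1,[0,0,-1.35],0],[-1,[0,0,-1.45],0],[-1,[0,0,-1.5],0]]' >/dev/null; python3 -c "
from h import *
st()"; python3 -m creep '[[-1,[0,0,-0.05],0],[-1,[0,0,-0.15],0],[-1,[0,0,-0.3],0],[-1,[0,0,-0.45],0],[-1,[0,0,-0.6],0],[-1,[0,0,-0.75],0],[-1,[0,0,-0.9],0],[-1,[0,0,-1.05],0],[-1,[0,0,-1.2],0],[-1,[0,0,-1.35],0],[-1,[0,0,-1.45],0],[-1,[0,0,-1.5],0]]' >/dev/null; python3 -c "
from h import *
st()"; python3 -m creep '[[-1,[0,0,-0.05],0],[-1,[0,0,-0.15],0],[-1,[0,0,-0.25],0],[-1,[0,0,-0.35],0],[-1,[0,0,-0.45],0],[-1,[0,0,-0.55],0],[-1,[0,0,-0.65],0],[-1,[0,0,-0.75],0],[-1,[0,0,-0.85],0],[-1,[0,0,-0.95],0],[-1,[0,0,-1.05],0],[-1,[0,0,-1.15],0]]' >/dev/null; python3 -c "
from h import *
st()"
```

```text
t 25.8 pos [589.2  14.3 245.5] ydeg 77.4 tilt 0.0 F [-0.25 -1.75 -1.56] gap 11.8 ff 30.0
 t 27.0 pos [589.2  14.3 260.5] ydeg 77.4 tilt 0.0 F [-0.45 -0.06 -3.35] gap 12.0 ff 30.0
 t 28.2 pos [589.2  14.3 271.9] ydeg 77.4 tilt 0.01 F [-0.36  1.06 -3.27] gap 12.0 ff 30.0
```

```bash
python3 -m creep '[[-1,[0,0,-0.1],0],[-1,[0,0,-0.25],0],[-1,[0,0,-0.5],0],[-1,[0,0,-0.8],0],[-1,[0,0,-1.2],0],[-1,[0,0,-1.7],0],[-1,[0,0,-2.2],0],[-1,[0,0,-2.7],0],[-1,[0,0,-3],0],[-1,[0,0,-3.1],0],[-1,[0,0,-3.1],0],[-1,[0,0,-3.1],0]]' >/dev/null; python3 -c "
from h import *
st();avg(4)
im=manip.camera('scene')[:,:,::-1];cv2.imwrite('pics/c6.png',cv2.resize(im[130:240,300:410],None,fx=5,fy=5,interpolation=cv2.INTER_CUBIC))"
```

```text
t 29.4 pos [589.2  14.3 302.7] ydeg 77.4 tilt 0.02 F [-0.16  0.73 -4.64] gap 11.7 ff 30.0
Favg [-0.23 -0.25 -4.07] se [0.28 0.18 0.19]
```

View pics/c6.png

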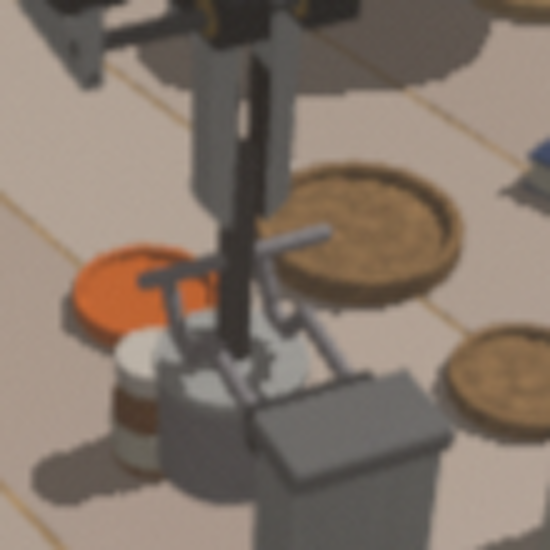

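Pin is clear above the tips (pin (143,280)–(328,233)) and the empty hook is back up. Retreat along +x.

```bash
python3 -m creep '[[-1,[0.3,0,0],0],[-1,[1,0,0],0],[-1,[2,0,0],0],[-1,[3.2,0,0],0],[-1,[4.4,0,0],0],[-1,[5.6,0,0],0],[-1,[6.8,0,0],0],[-1,[8,0,0],0],[-1,[9,0,0],0],[-1,[9.7,0,0],0],[-1,[10,0,0],0],[-1,[10,0,0],0]]' >/dev/null; python3 -c "
from h import *
st();to(519.3,292.3,302,77.5)"
```

```text
t 30.85 pos [491.5  36.2 303.1] ydeg 77.41 tilt 0.02 F [-0.12 -0.94 -3.81] gap 12.0 ff 30.0
shift [ 2.87 25.6   0.11] turn -0.02
```

```bash
python3 -m creep '[[-1,[0.1,1,0],0],[-1,[0.4,3,0],0],[-1,[0.7,6,0],0],[-1,[1,9,0],0],[-1,[1.3,12,0],0],[-1,[1.7,15,0],0],[-1,[2,18,0],0],[-1,[2.4,21,0],0],[-1,[2.6,23.5,0],0],[-1,[2.8,25,0],0],[-1,[2.9,25.6,0],0],[-1,[2.9,25.6,0],0]]' >/dev/null; python3 -m creep '[[-1,[0,0,1],0],[-1,[0,0,3],0],[-1,[0,0,5.5],0],[-1,[0,0,8],0],[-1,[0,0,9.5],0],[-1,[0,0,10],0],[-1,[0,0,10],0],[-1,[0,0,10],0]]' >/dev/null; python3 -c "
from h import *
st();np.save('w7.npy',manip.camera_params('wrist'));a=manip.camera('wrist')[:,:,::-1];b=manip.camera('scene')[:,:,::-1]
cv2.imwrite('pics/w7.png',a);cv2.imwrite('pics/s7.png',b)
cv2.imwrite('pics/c7.png',np.hstack([cv2.resize(a[80:280,200:440],None,fx=2,fy=2),cv2.resize(b[130:230,340:460],None,fx=2.6,fy=4)]))"
```

```text
t 32.85 pos [519.6 292.  203.9] ydeg 77.37 tilt 0.08 F [-0.79 -0.01 -4.8 ] gap 11.5 ff 30.0
```

View pics/c7.png

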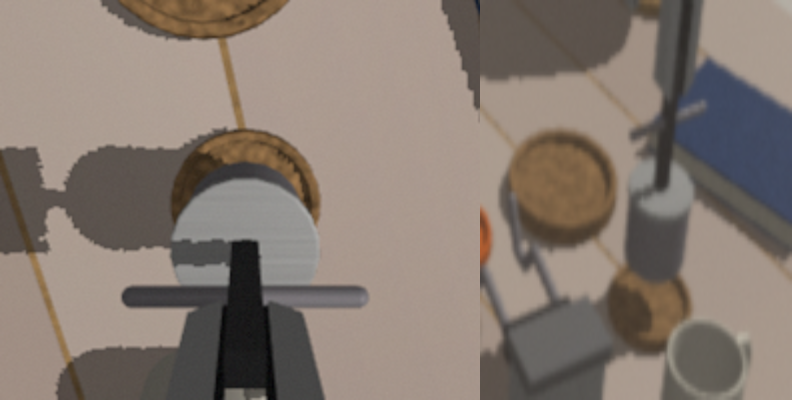

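Coaster arc at crop left 171, right 320, top 129; the lid spans the same columns, so it is aligned laterally. I'll check the other axis from the arc.

Run:
```python
from h import *
W=np.load('w7.npy',allow_pickle=True).item();a=cv2.imread('pics/w7.png')
hsv=cv2.cvtColor(a,cv2.COLOR_BGR2HSV);m=cv2.inRange(hsv,(8,80,25),(22,255,255));m[:135]=0;m[205:]=0;m[:,:275]=0;m[:,370:]=0
c=max(cv2.findContours(m,0,1)[0],key=cv2.contourArea);h=cv2.convexHull(c)[:,0]
pts=np.array([plane(W,p,14)[:2] for p in c[:,0] if p[1]<170 and cv2.pointPolygonTest(h.astype(np.float32),tuple(map(float,p)),True)<1.2])
from scipy.optimize import least_squares
for z in(14,7):
  q=np.array([plane(W,p,z)[:2] for p in c[:,0] if p[1]<175 and cv2.pointPolygonTest(h.astype(np.float32),tuple(map(float,p)),True)<1.2])
  f=least_squares(lambda v:np.hypot(*(q-v).T)-46,[519,292],loss="soft_l1");print(z,len(q),f.x,np.abs(f.fun).mean())
u,l=(322.5,144.5),None
print(plane(W,u,14), manip.read_state()["eef_pos"])
```

```text
14 63 [521.165486   291.74937748] 1.62066087627293
7 63 [521.50444213 291.6772243 ] 1.4543591222345673
[475.38672708 302.32396652  14.        ] [519.51532238 292.22820809 203.97765727]
```

```bash
python3 -m creep '[[-1,[-0.1,0,0.4],0],[-1,[-0.1,0,1],0],[-1,[-0.1,0,1.7],0],[-1,[-0.1,0,2.4],0],[-1,[-0.1,0,3],0],[-1,[-0.1,0,3.4],0],[-1,[-0.1,0,3.6],0],[-1,[-0.1,0,3.7],0],[-1,[-0.1,0,3.7],0],[-1,[-0.1,0,3.7],0]]' >/dev/null; python3 -c "
from h import *
st()"; python3 -m creep '[[-1,[0,0,0.1],0],[-1,[0,0,0.2],0],[-1,[0,0,0.3],0],[-1,[0,0,0.4],0],[-1,[0,0,0.5],0],[-1,[0,0,0.5],0],[-1,[0,0,0.5],0]]' >/dev/null; python3 -c "
from h import *
st();avg(5)"
```

```text
t 33.95 pos [520.3 292.1 166.2] ydeg 77.4 tilt 0.03 F [ 0.21 -0.41 -4.21] gap 11.7 ff 30.0
 t 34.65 pos [520.2 292.  160.9] ydeg 77.4 tilt 0.0 F [ 0.3   0.73 -3.19] gap 11.7 ff 30.0
Favg [ 0.17 -0.09 -4.21] se [0.16 0.17 0.07]
```

```bash
for i in 1 2 3; do python3 -m creep '[[-1,[0,0,0.03],0],[-1,[0,0,0.06],0],[-1,[0,0,0.06],0],[-1,[0,0,0.06],0]]' >/dev/null; python3 -c "
from h import *
avg(5);st()"; done
```

```text
Favg [-2.14 -1.8   5.77] se [0.16 0.21 0.19]
 t 35.55 pos [520.3 292.1 160.9] ydeg 77.4 tilt 0.04 F [-1.87 -2.42  5.86] gap 11.8 ff 30.0
Favg [-3.14 -2.29 10.31] se [0.31 0.21 0.23]
 t 36.2 pos [520.4 292.1 160.9] ydeg 77.4 tilt 0.08 F [-4.2  -1.46  9.68] gap 11.9 ff 30.01
Favg [-4.73 -2.91 15.46] se [0.3  0.28 0.15]
 t 36.85 pos [520.5 292.2 160.9] ydeg 77.4 tilt 0.12 F [-4.29 -1.7  15.37] gap 11.8 ff 30.01
```

The canister is resting on the floor. I ease the pressure off, then release.

```bash
python3 -m creep '[[-1,[0,0,-0.05],0],[-1,[0,0,-0.12],0],[-1,[0,0,-0.12],0],[-1,[0,0,-0.12],0]]' >/dev/null; python3 -c "
from h import *
avg(5);st()"; python3 -m creep '[[-1,[0,0,0],0],[-0.72,[0,0,0],0],[-0.6,[0,0,0],0],[-0.4,[0,0,0],0],[-0.2,[0,0,0],0],[0.1,[0,0,0],0],[0.3,[0,0,0],0],[0.3,[0,0,0],0],[0.3,[0,0,0],0],[0.3,[0,0,0],0]]' 5 >/dev/null;  python3 -c "
from h import *
st()"
```

```text
Favg [-2.18 -1.92  7.19] se [0.09 0.23 0.14]
 t 37.5 pos [520.3 292.1 160.9] ydeg 77.4 tilt 0.05 F [-2.54 -2.04  6.99] gap 11.5 ff 30.0
 t 38.5 pos [520.2 292.  160.4] ydeg 77.4 tilt 0.01 F [ 0.13  0.19 -0.14] gap 61.2 ff 0.0
```

Released; withdraw straight up and check.

```bash
python3 -m creep '[[0.3,[0,0,-0.5],0],[0.3,[0,0,-2],0],[0.3,[0,0,-4],0],[0.3,[0,0,-7],0],[0.3,[0,0,-10],0],[0.3,[0,0,-12],0],[0.3,[0,0,-13],0],[0.3,[0,0,-13],0],[0.3,[0,0,-13],0]]' >/dev/null
python3 - <<'E'
from h import *
st();W=manip.camera_params('wrist');a=manip.camera('wrist')[:,:,::-1];b=manip.camera('scene')[:,:,::-1]
cv2.imwrite('pics/c8.png',np.hstack([cv2.resize(a[80:280,200:440],None,fx=1.75,fy=1.75),cv2.resize(b[130:260,320:440],None,fx=2.7,fy=2.7)[:350]]))
E
```

```text
t 39.4 pos [519.9 291.9 289.2] ydeg 77.4 tilt 0.08 F [ 0.31 -0.05  0.5 ] gap 61.1 ff 0.0
```

View pics/c8.png

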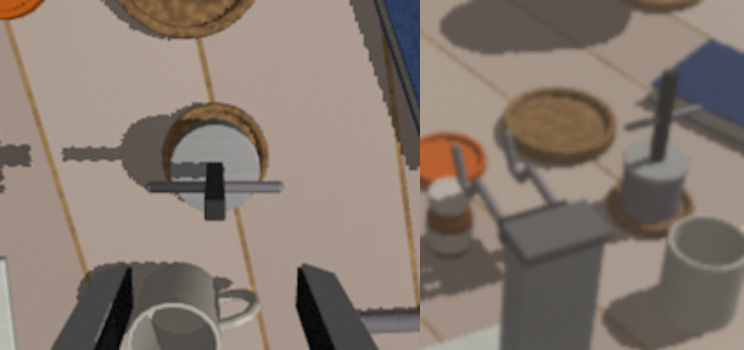

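The canister stands upright inside the small coaster (rim columns 162–270, lid centre 215), the hook is back up, and the other things are where they were. Handing in.

```bash
python3 -c "
from cell import manip
print(manip.sign_off())"
```

```text
the job is handed in; nothing more can be done
None
```

I weighed the canister on the hook at about 0.43 kg (wrist force about 4.2 N), lifted it off and set it upright in the small cork coaster, then handed the job in at about 39 s; no verdict came back.

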